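# Sweep the walnut shells into the waste tray and shut it

## Robot

A 6-joint arm with a two-finger parallel gripper is mounted at the origin on the work surface; the furniture and walls round the work are solid. World frame = base frame: x ahead of the robot, y to its left, z up, the work surface at z = 0. Lengths are in mm, angles in rad, forces in N, time in s.
With the tool pointing down it reaches from about 300 to 775 mm from the base axis. Payload 14.6 kg.
Tool frame: the origin (TCP) lies on the centre line of the jaws, within the pads' length; the fingertips stand 11 mm ahead of it and the grasp point (between the pads) lies 8 mm behind it (robot.tip_extent is the distance from the TCP to the fingertips, in mm); z points along the fingers, y is the line along which they close (so a half turn about z gives the same grasp; the last joint's range is limited). The gripper opens to 94 mm and grips with 3 to 60 N. Pads are 16 mm wide; open, the fingers measure 119 mm over their backs; the gripper's body (75 mm by 177 mm) begins 78 mm behind the grasp point.
Start: joints at [-1.394, 0.3, 1.521, -0, 1.321, -0.067], TCP at [132.759, -533.727, 216.446] pointing down, gripper open.
Joint ranges: [-3.03, 3.03], [-0.79, 2.21], [0.23, 2.52], [-1.04, 4.18], [0, 3.07], [-2.55, 2.55]. Speed limits (rad/s): [2.22, 2.22, 2.57, 3.14, 3.14, 3.14].

## Interface

Orientations are given as a unit quaternion [w, x, y, z].
In Python, from workcell import robot, imaging, workorder gives the robot as it stands.
- The arm moves only by the tool step_arm, never from a script. Its argument "rows" is a list that holds one entry, the list of rows, each a list of 7 numbers: the shift along the tool's x, y, z each as a share of 0.4 m, from -1 to 1, then the turn, a rotation vector about the tool's x, y, z each as a share of 90 degrees, from -1 to 1, then the closure, from -1 (fully open) to 1 (shut), so that 0 is half open. A call has 1 to 5 rows; each row is the pose to reach, as a shift and turn from the pose commanded when the call began, along the tool's axes at that moment; what a row does not reach only later rows make up. A row lasts 1/8 s, in which the tool goes at most 62.5 mm and 10.7 degrees, less where a joint would pass 70% of its speed; a pose out of reach is approached as far as the arm can. A call with a number of a shift or a turn outside -1 to 1 is refused whole. A call with a gripper value outside its range is refused whole. The fingers move at their own pace and stop on an object; the grip force is fixed at half the most. Time passes only in rows, so rows that repeat a pose let the fingers close. It gives the time, the measured TCP pose, the force, the opening and the grip force at its end, in the units of the state.
- robot.get_obs(): the state, without advancing time (a new reading comes with each control period).
- imaging.snapshot(name): name is "side" or "top"; returns a dict with "image" (400x640x3 uint8, red, green, blue), "z_map" (400x640 float32, mm along the optical axis (not along the pixel's ray), 0 where there is no reading), "fx", "fy", "cx", "cy" (pixels), "k1" (the pictures are not rectified: a ray, as slopes to the right and down, at radius r is drawn at 1 + k1 r^2 times it, then the intrinsics apply), "xyz" and "attitude" of the camera in the world. Camera axes: x right, y up, looking along -z (the intrinsics and any distortion apply to the point x, -y, -z); pixel columns grow to the right and rows downward; lengths in mm; the calibration is good to about 2 mm. A picture is of the moment at which its call begins.
- workorder.finish_job(): hands the job in; it is judged then, once.
The state is a dict: "clock": time; "joint_positions": joint angles; "joint_vel": joint speeds; "effort": joint torques, N m; "ee_pos": TCP position; "eef_rot": TCP orientation; "ft_force": force on the tool from outside, world axes, zero at the start; "ft_torque": the same for the moment, N m; "opening": finger opening in mm; "grip_force": force on a finger pad.
Only numpy, scipy, OpenCV 4.12 (cv2) and the standard library are available. Lean on these libraries where they do the work, as an engineer would, in place of code of your own. Each camera call takes 0.05 s, during which the arm holds its last target. There are 200 camera calls.

## Task

The walnuts are cracked and the hob-top board has to be cleared: with your fingertips, sweep the four empty walnut half-shells along the board and over its open end, so that they drop into the waste tray that stands pulled out below it. Then push the tray fully home under the board. Only push with the fingers, do not pick anything up, and leave the nutcracker, the dish of kernels and the bowl of whole nuts where they are.

Things in the scene. Friction and masses are not known exactly. Their poses are not given: they have to be found in the camera images.
- prep_board: Pale wooden board, 300 (x) x 420 (y) mm, that stands fixed on the pan supports of the hob; the origin is the centre of its underside (the feet), its flat top lies 68 mm above the origin. Its own +y points to the open end (roughly the robot's left). Lips 12 mm wide and 8 mm high run along the other three edges of the top; the +y edge has none. Below the top it is a hollow housing, open at +y, for the tray.
- board_edge (a point): Middle of the open +y edge of the board's flat top, 210 mm from the board's centre; axes as the board's.
- waste_tray (a joint): How far the waste tray is pulled out towards the board's +y, in m: 0 is fully home (front flush with the board's end, within 2 mm), 0.16 fully out; it starts between 0.11 and 0.15. It slides stiffly (about 2.5 N) and stays where it is left.
- tray_front (a point): Centre of the outer face of the tray's wooden front panel (264 mm wide, 40 mm high, 12 mm thick, face looking along +y of the board); the panel reaches 20 mm above and below this point, and its top lies 20 mm below the board's top. Axes as the board's.
- tray_floor (a point): Centre of the inner floor of the steel tray; inside it measures 248 (x) x 192 (y) mm and is 36 mm deep, axes as the board's. The part of it beyond the board's end is open to above.
- shell_1: Empty walnut half-shell lying dome up on the board, 34 mm across, 17 mm high, about 12 g; the origin is the centre of its flat underside, z up, its yaw means nothing. Its side is steep up to 6 mm above the board. All four are alike.
- shell_2: As shell_1.
- shell_3: As shell_1.
- shell_4: As shell_1.
- nutcracker: Steel lever nutcracker, loose, lying flat along the middle of the board between the shells: about 145 mm long (its own y; hinge at +y), 52 mm wide, 13 mm high; origin about its middle on the underside. Leave it.
- kernel_dish: Oval stoneware dish of walnut kernels, loose, 124 mm (its own y) x 80 mm (its own x), 12 mm high, with the kernels up to about 20 mm; origin at the centre of its underside, at the end of the board away from the tray. Leave it.
- nut_bowl: White bowl of whole walnuts, 144 mm across, nuts up to about 75 mm high, on the worktop to the right of the hob; origin at the centre of its underside. Leave it.

How it is judged (in metres and radians):
On the way, in this order (a step that is already met when the one before it is completed fails the run):
1. all four half-shells lie in the pulled-out tray (value of joint waste_tray above 0.05 m and x of shell_1 in the frame of tray_floor between -0.125 and 0.125 m and y of shell_1 in the frame of tray_floor between -0.097 and 0.097 m and z of shell_1 in the frame of tray_floor between -0.006 and 0.036 m and x of shell_2 in the frame of tray_floor between -0.125 and 0.125 m and y of shell_2 in the frame of tray_floor between -0.097 and 0.097 m and z of shell_2 in the frame of tray_floor between -0.006 and 0.036 m and x of shell_3 in the frame of tray_floor between -0.125 and 0.125 m and y of shell_3 in the frame of tray_floor between -0.097 and 0.097 m and z of shell_3 in the frame of tray_floor between -0.006 and 0.036 m and x of shell_4 in the frame of tray_floor between -0.125 and 0.125 m and y of shell_4 in the frame of tray_floor between -0.097 and 0.097 m and z of shell_4 in the frame of tray_floor between -0.006 and 0.036 m), for 0.2 s.
2. the tray is pushed fully home (value of joint waste_tray below 0.005 m), for 0.2 s.
At the end, for the whole second after the job is handed in: The tray is home (within 5 mm of its stop) and all four half-shells lie inside it (value of joint waste_tray below 0.005 m and x of shell_1 in the frame of tray_floor between -0.125 and 0.125 m and y of shell_1 in the frame of tray_floor between -0.097 and 0.097 m and z of shell_1 in the frame of tray_floor between -0.006 and 0.036 m and x of shell_2 in the frame of tray_floor between -0.125 and 0.125 m and y of shell_2 in the frame of tray_floor between -0.097 and 0.097 m and z of shell_2 in the frame of tray_floor between -0.006 and 0.036 m and x of shell_3 in the frame of tray_floor between -0.125 and 0.125 m and y of shell_3 in the frame of tray_floor between -0.097 and 0.097 m and z of shell_3 in the frame of tray_floor between -0.006 and 0.036 m and x of shell_4 in the frame of tray_floor between -0.125 and 0.125 m and y of shell_4 in the frame of tray_floor between -0.097 and 0.097 m and z of shell_4 in the frame of tray_floor between -0.006 and 0.036 m); the robot touches nothing.
It fails at once if a half-shell is picked up: raised more than 25 mm above the board's top (z of any of shell_1, shell_2, shell_3, shell_4 in the frame of board_edge above 0.025 m).
It fails at once if the nutcracker, the dish of kernels or the bowl of nuts is shifted by more than 15 mm (distance of any of nutcracker, kernel_dish, nut_bowl from where it was at the start of the episode above 0.015 m).
It also fails if it takes over 64 s, if anything falls off the work surface, if the arm or the gripper's body presses on something with over 40 N, if the wrist force passes 120 N, or if a joint passes its speed limit or range.

## Working session

There is one attempt and no reset: what is moved stays moved. The work goes in short steps, Python scripts to look and compute and a tool call to move; the robot and the scene stay as the last step left them, time stands still between calls to the robot, and variables do not carry over. Pictures are saved under pics/ and viewed, at most 10 in all, crops included, and the job is handed in when it is done.

Besides the shell and the picture viewer there is one more tool, called after "Emit:" as name(argument=value, ...) on one line, values as JSON. step_arm: Moves the arm, as the interface text tells. Shift numbers are shares of 0.4 m and turn numbers shares of 90 degrees, none past 1 either way. Its arguments: {"type":"object","properties":{"rows":{"type":"array"}},"required":["rows"]}

```bash
mkdir -p pics
cat > h.py <<'E'
import numpy as np,cv2
from workcell import robot,imaging,workorder
from scipy.spatial.transform import Rotation as R
def snap(n,save=None):
    s=imaging.snapshot(n)
    if save: cv2.imwrite('pics/'+save,s['image'][:,:,::-1])
    return s
def rays(s,uv):
    uv=np.atleast_2d(np.array(uv,float))
    p=np.c_[(uv[:,0]-s['cx'])/s['fx'],(uv[:,1]-s['cy'])/s['fy']]
    q=p.copy()
    for _ in range(20): q=p/(1+s['k1']*(q**2).sum(1,keepdims=True))
    d=np.c_[q[:,0],-q[:,1],-np.ones(len(q))]
    return d
def att(s):
    a=np.array(s['attitude'],float)
    return a if a.shape==(3,3) else R.from_quat(a[[1,2,3,0]]).as_matrix()
def plane(s,uv,z):
    d=rays(s,uv)@att(s).T; o=np.array(s['xyz'])
    return o+d*((z-o[2])/d[:,2])[:,None]
def cloud(s):
    v,u=np.mgrid[:400,:640]
    d=rays(s,np.c_[u.ravel(),v.ravel()])*s['z_map'].ravel()[:,None]
    return (d@att(s).T+np.array(s['xyz'])).reshape(400,640,3)
E
python3 - <<'E'
from h import *
s=snap('top','top1.png');t=snap('side','side1.png')
for a in(s,t):print(a['xyz'],a['attitude'],a['fx'],a['k1'])
o=robot.get_obs();print(o['clock'],o['ee_pos'],o['eef_rot'],o['opening'],robot.tip_extent)
E
```

```text
[ 404.1872388  -107.01032305 1080.57510765] [-0.70220446 -0.04498938  0.0462433   0.70904613] 410.64296441474534 -0.04118533934273442
[292.71072443 650.44254755 502.05602902] [-0.14653385 -0.08363079  0.51288565  0.84171375] 380.0732770757466 -0.05834090890026597
0.1 [ 132.71849328 -533.50809938  215.94847748] [-5.33623424e-04  9.92581529e-01  1.21579703e-01 -1.52984213e-05] 93.95774663022753 11.0
```

View pics/top1.png

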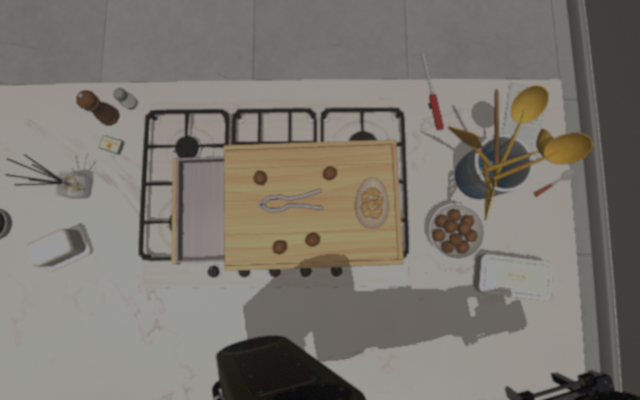

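View pics/side1.png

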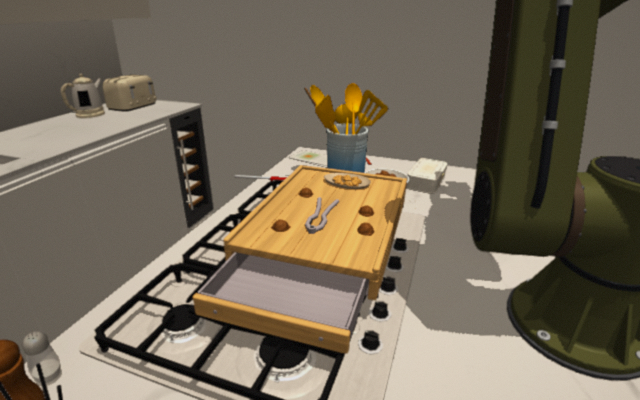

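The top view shows the board at about (224–404, 140–270), with the tray out to its left (173–224). Shells are at (260,177), (330,173), (280,247) and (313,239). The nutcracker is near (290,201) and the dish near (372,203). The side view agrees.

Run:
```python
from h import *
s=snap('top');P=cloud(s);im=s['image'];hsv=cv2.cvtColor(im,cv2.COLOR_RGB2HSV)
reg=P[150:260,232:350,2];zb=np.median(reg[reg<400]);print('zb',zb)
print('corners',plane(s,[(224,144),(400,140),(404,265),(225,270)],zb).round(0))
# board edge +y: points at top height
m=(abs(P[...,2]-zb)<5)&(hsv[...,1]>60); m[:, :200]=0;m[:,420:]=0;m[:130]=0;m[285:]=0
m=cv2.morphologyEx(m.astype(np.uint8),cv2.MORPH_OPEN,np.ones((5,5)))
c=max(cv2.findContours(m,0,2)[0],key=cv2.contourArea)
w=plane(s,c[:,0],zb)[:,:2].astype(np.float32);print('rect',cv2.minAreaRect(w),cv2.boxPoints(cv2.minAreaRect(w)).round(0))
gray=im.max(2)
d=((gray<125)&(hsv[...,1]>70)).astype(np.uint8);d[:150]=0;d[262:]=0;d[:,:232]=0;d[:,350:]=0
n,l,st,ce=cv2.connectedComponentsWithStats(d)
for i in range(1,n):
  if st[i,4]>30:print('shell',st[i],ce[i].round(1),plane(s,ce[i],zb+7)[0].round(1),P[l==i][:,2].max().round(1))
g=((hsv[...,1]<60)).astype(np.uint8);g[:170]=0;g[235:]=0;g[:,:245]=0;g[:,345:]=0
n,l,st,ce=cv2.connectedComponentsWithStats(g)
for i in range(1,n):
  if st[i,4]>20:
    v,u=np.nonzero(l==i);w=plane(s,np.c_[u,v],zb+8)[:,:2].astype(np.float32);print('nc',st[i],cv2.boxPoints(cv2.minAreaRect(w)).round(0).tolist())
# tray front
for r in (175,200,225,250): print(r,[(u,*P[r,u].round(0)) for u in (170,172,174,176,178,182,200)])
for u in (235,300,390): print(u,[(r,P[r,u,0].round(0),P[r,u,2].round(0)) for r in list(range(138,150))+list(range(258,274))])
```

```text
zb 108.58918293059685
corners [[ 674.  131.  109.]
 [ 680. -299.  109.]
 [ 378. -298.  109.]
 [ 371.  122.  109.]]
rect ((525.6573486328125, -76.33296203613281), (279.1614074707031, 406.1995544433594), 1.539520502090454) [[ 381.  123.]
 [ 392. -283.]
 [ 671. -276.]
 [ 660.  130.]]
shell [323 166  14  15 169] [329.4 172.8] [ 598.7 -125.3  115.6] 128.1
shell [253 170  15  16 178] [259.9 177.4] [589.1  40.8 115.6] 1080.6
shell [305 232  16  15 183] [312.4 239.1] [441.1 -83.5 115.6] 127.9
shell [272 240  16  15 185] [279.3 246.6] [424.2  -6.2 115.6] 1080.6
shell [302 254  48   8 274] [328.3 258.2] [ 396.2 -120.2  115.6] 115.9
nc [259 189  64  23 503] [[506.0, 42.0], [512.0, -107.0], [560.0, -105.0], [554.0, 44.0]]
175 [(170, np.float64(621.0), np.float64(302.0), np.float64(-3.0)), (172, np.float64(603.0), np.float64(264.0), np.float64(85.0)), (174, np.float64(603.0), np.float64(258.0), np.float64(89.0)), (176, np.float64(603.0), np.float64(253.0), np.float64(88.0)), (178, np.float64(603.0), np.float64(249.0), np.float64(87.0)), (182, np.float64(609.0), np.float64(249.0), np.float64(57.0)
[... 4463 characters left out ...]
loat64(395.0), np.float64(108.0)), (259, np.float64(393.0), np.float64(107.0)), (260, np.float64(391.0), np.float64(114.0)), (261, np.float64(388.0), np.float64(119.0)), (262, np.float64(386.0), np.float64(118.0)), (263, np.float64(384.0), np.float64(120.0)), (264, np.float64(381.0), np.float64(112.0)), (265, np.float64(376.0), np.float64(-6.0)), (266, np.float64(373.0), np.float64(-3.0)), (267, np.float64(371.0), np.float64(-1.0)), (268, np.float64(368.0), np.float64(-8.0)), (269, np.float64(366.0), np.float64(-5.0)), (270, np.float64(363.0), np.float64(-5.0)), (271, np.float64(360.0), np.float64(-4.0)), (272, np.float64(358.0), np.float64(-3.0)), (273, np.float64(355.0), np.float64(-3.0))]
```

Emit:
step_arm(rows=[[[0.5,-0.5,0,0,0,-0.59,0.57],[0.5,-0.5,0,0,0,-0.59,0.57],[0.5,-0.5,0,0,0,-0.59,0.57],[0.5,-0.5,0,0,0,-0.59,0.57],[0.5,-0.5,0,0,0,-0.59,0.57]]])

```text
clock: 0.78
ee_pos: [279.4, -289.2, 216.5]
eef_rot: [0.0, 0.831, 0.556, 0.0]
ft_force: [-0.1, -0.9, 0.7]
opening: 47.3
grip_force: 0.0
```

```bash
cat > go.py <<'E'
from h import *
import sys
o=robot.get_obs();q=np.array(o['eef_rot']);M=R.from_quat(q[[1,2,3,0]])
T=R.from_matrix(np.array([[-np.sin(a:=np.radians(1.5)),np.cos(a),0],[np.cos(a),np.sin(a),0],[0,0,-1]]).T)
print(o['clock'],o['ee_pos'].round(1) if hasattr(o['ee_pos'],'round') else o['ee_pos'],np.round(o['ft_force'],1),round(o['opening'],1))
t=np.array(list(map(float,sys.argv[1:4])))
print('shift',(M.inv().apply(t-np.array(o['ee_pos']))/400).round(4),'turn',((M.inv()*T).as_rotvec()/(np.pi/2)).round(4))
E
python3 go.py 424 -45 160
```

```text
0.775 [ 279.4 -289.2  216.5] [-0.1 -0.9  0.7] 47.3
shift [0.7023 0.1004 0.1414] turn [ 2.000e-04  0.000e+00 -2.666e-01]
```

Emit:
step_arm(rows=[[[0.7,0.1,0.1,0,0,-0.267,0.57],[0.7,0.1,0.1,0,0,-0.267,0.57],[0.7,0.1,0.1,0,0,-0.267,0.57],[0.7,0.1,0.1,0,0,-0.267,0.57],[0.7,0.1,0.1,0,0,-0.267,0.57]]])

```text
clock: 1.4
ee_pos: [425.2, -46.7, 176.0]
eef_rot: [-0.0, 0.7, 0.715, -0.0]
ft_force: [0.4, -0.7, 0.4]
opening: 20.4
grip_force: 0.0
```

```bash
python3 go.py 424 -45 124
python3 - <<'E'
from h import *
s=snap('side','side2.png')
cv2.imwrite('pics/side2c.png',cv2.resize(s['image'][150:300,200:440,::-1],None,fx=3,fy=3))
E
```

```text
1.4 [425.2 -46.7 176. ] [ 0.4 -0.7  0.4] 20.4
shift [ 0.0042 -0.0028  0.13  ] turn [-0.0002 -0.0001 -0.0031]
```

View pics/side2c.png

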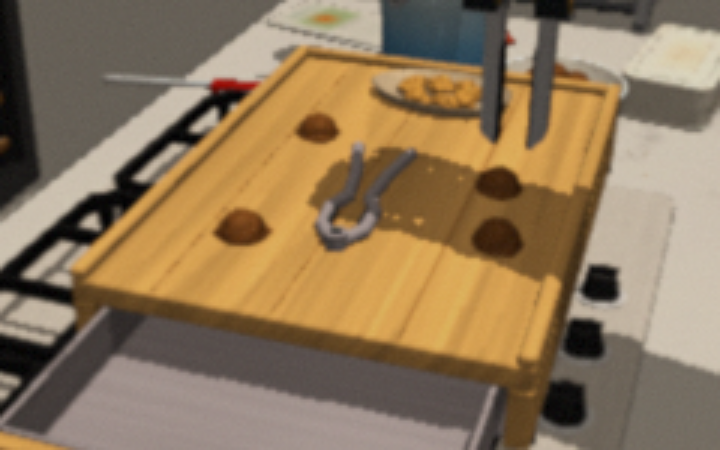

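The crop shows both fingers at crop pixel (515,140), hanging above the gap between the two near-side shells at (498,183) and (498,238). I'll go down into that gap.

Emit:
step_arm(rows=[[[0.003,-0.003,0.1,0,0,-0.003,0.57],[0.003,-0.003,0.12,0,0,-0.003,0.57],[0.003,-0.003,0.125,0,0,-0.003,0.57],[0.003,-0.003,0.13,0,0,-0.003,0.57],[0.003,-0.003,0.13,0,0,-0.003,0.57]]])

```text
clock: 2.08
ee_pos: [423.6, -48.1, 125.1]
eef_rot: [0.0, 0.699, 0.715, 0.0]
ft_force: [-0.2, -0.5, -0.0]
opening: 20.4
grip_force: 0.0
```

Emit:
step_arm(rows=[[[0,0,0.005,0,0,0,0.57],[0,0,0.005,0,0,0,0.57]]])

```text
clock: 2.33
ee_pos: [423.3, -47.9, 122.5]
eef_rot: [0.0, 0.699, 0.715, 0.0]
ft_force: [0.5, -0.7, -0.0]
opening: 20.3
grip_force: 0.0
```

Emit:
step_arm(rows=[[[0.06,0.002,0,0,0,0,0.57],[0.12,0.004,0,0,0,0,0.57],[0.18,0.006,0,0,0,0,0.57],[0.24,0.008,0,0,0,0,0.57],[0.3,0.01,0,0,0,0,0.57]]])

```text
clock: 2.95
ee_pos: [424.4, 72.9, 122.6]
eef_rot: [0.0, 0.699, 0.715, 0.0]
ft_force: [0.1, -0.4, -0.2]
opening: 20.2
grip_force: 0.0
```

```bash
python3 go.py 425 148 123;python3 - <<'E'
from h import *
s=snap('side')
cv2.imwrite('pics/side3c.png',cv2.resize(s['image'][150:350,180:440,::-1],None,fx=3,fy=3))
E
```

```text
2.95 [424.4  72.9 122.6] [ 0.1 -0.4 -0.2] 20.2
shift [ 0.1875  0.006  -0.0011] turn [ 0.0001 -0.     -0.0015]
```

View pics/side3c.png

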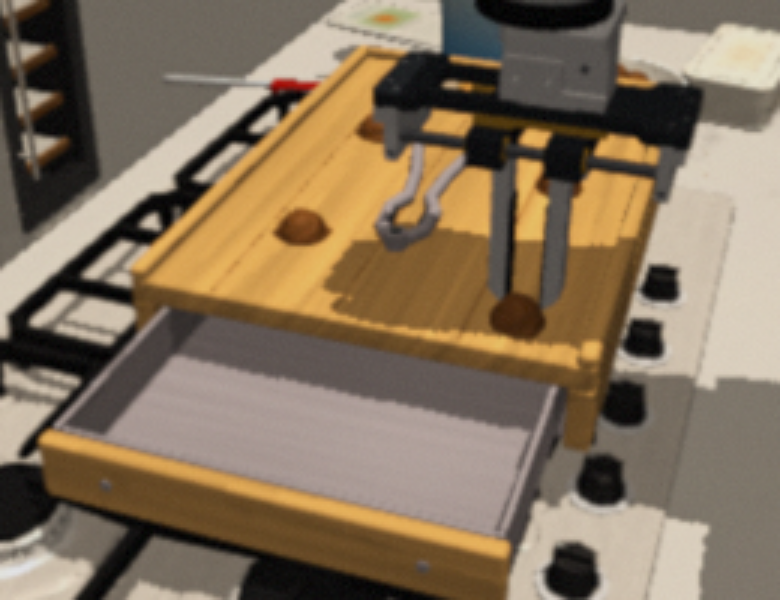

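The shell at crop (517,315) is cradled between the fingers and close to the open edge, and the nutcracker hasn't moved. I'll keep pushing.

Emit:
step_arm(rows=[[[0.05,0.006,0,0,0,0,0.57],[0.1,0.012,0,0,0,0,0.57],[0.15,0.018,0,0,0,0,0.57],[0.19,0.02,0,0,0,0,0.57],[0.19,0.02,0,0,0,0,0.57]]])

```text
clock: 3.62
ee_pos: [430.5, 148.8, 122.4]
eef_rot: [-0.0, 0.698, 0.716, -0.0]
ft_force: [-0.3, -0.1, -0.9]
opening: 20.2
grip_force: 0.0
```

Emit:
step_arm(rows=[[[0,0,-0.1,0,0,0,0.57],[-0.15,0.02,-0.1,0,0,0,0.57],[-0.3,0.03,-0.1,0,0,0,0.57],[-0.45,0.04,-0.1,0,0,0,0.57],[-0.6,0.04,-0.1,0,0,0,0.57]]])

```text
clock: 4.25
ee_pos: [451.9, -93.8, 162.6]
eef_rot: [0.0, 0.699, 0.715, 0.0]
ft_force: [0.7, -0.0, 0.6]
opening: 20.0
grip_force: 0.0
```

```bash
cat > see.py <<'E'
from h import *
import sys
s=snap('side')
cv2.imwrite('pics/'+sys.argv[1],cv2.resize(s['image'][150:350,180:440,::-1],None,fx=3,fy=3))
im=s['image'];hsv=cv2.cvtColor(im,cv2.COLOR_RGB2HSV)
d=((im.max(2)<130)&(hsv[...,1]>110)&(hsv[...,0]<18)).astype(np.uint8);d[:150]=0;d[350:]=0;d[:,:180]=0;d[:,:]*=1;d[:,440:]=0
d=cv2.morphologyEx(d,cv2.MORPH_OPEN,np.ones((3,3)))
n,l,st,ce=cv2.connectedComponentsWithStats(d)
for i in range(1,n):
  if st[i,4]>30:print(st[i],'board',plane(s,ce[i],116)[0].round(0),'tray',plane(s,ce[i],60)[0].round(0))
E
python3 go.py 442 -125 123; python3 see.py side4c.png
```

```text
4.25 [451.9 -93.8 162.6] [ 0.7 -0.   0.6] 20.0
shift [-0.0774 -0.0266  0.099 ] turn [ 0.0002  0.0001 -0.0016]
[185 150  12   7  48] board [1033. -265.  116.] tray [1140. -398.   60.]
[188 165  11   9  51] board [ 943. -155.  116.] tray [1037. -272.   60.]
[190 181  12  10  54] board [870. -64. 116.] tray [ 954. -168.   60.]
[300 189  18  21 256] board [577. -91. 116.] tray [ 618. -198.   60.]
[320 191  39  31 636] board [504. -88. 116.] tray [ 535. -195.   60.]
[193 195  11  11  55] board [814.   3. 116.] tray [890. -91.  60.]
[ 352  202   49   42 1107] board [405. -49. 116.] tray [ 421. -150.   60.]
[272 221  17  11 142] board [586.  48. 116.] tray [628. -39.  60.]
[224 241 122  33 724] board [539. 150. 116.] tray [574.  77.  60.]
[347 263  39  37 470] board [376. 155. 116.] tray [388.  83.  60.]
[326 296  20  15 239] board [413. 227. 116.] tray [431. 166.  60.]
[ 194  299  156   51 2382] board [482. 304. 116.] tray [510. 253.  60.]
```

View pics/side4c.png

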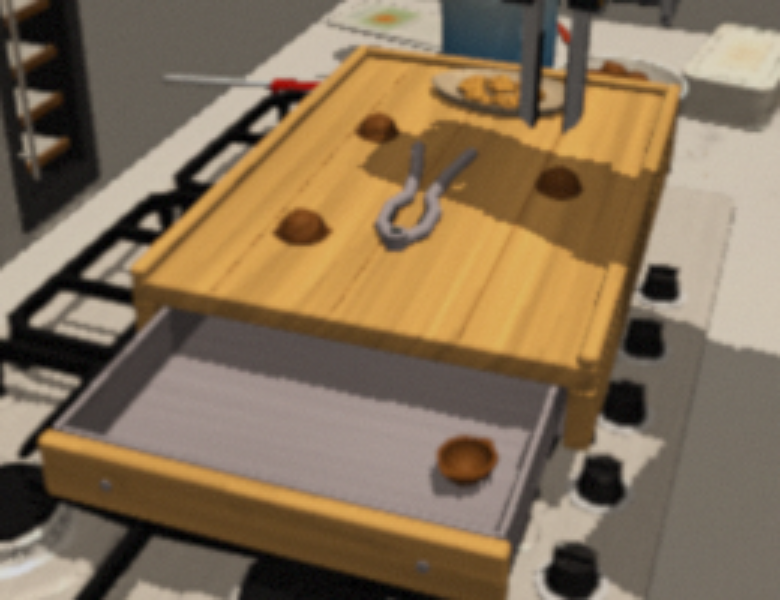

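The first shell is in the tray at crop (467,458), flipped over. The other three shells are where they were. Next is the shell at crop (558,183).

Emit:
step_arm(rows=[[[-0.08,-0.027,0,0,0,0,0.57],[-0.08,-0.027,0.07,0,0,0,0.57],[-0.08,-0.027,0.09,0,0,0,0.57],[-0.08,-0.027,0.1,0,0,0,0.57],[-0.08,-0.027,0.1,0,0,0,0.57]]])

```text
clock: 4.92
ee_pos: [442.5, -123.3, 122.8]
eef_rot: [0.0, 0.698, 0.716, 0.0]
ft_force: [0.8, 0.4, 0.8]
opening: 20.5
grip_force: 0.0
```

Emit:
step_arm(rows=[[[0.06,0.003,0,0,0,0,0.57],[0.12,0.006,0,0,0,0,0.57],[0.18,0.01,0,0,0,0,0.57],[0.24,0.014,0,0,0,0,0.57],[0.3,0.018,0,0,0,0,0.57]]])

```text
clock: 5.55
ee_pos: [447.0, -2.3, 123.2]
eef_rot: [0.0, 0.698, 0.716, 0.0]
ft_force: [0.2, 0.1, -0.7]
opening: 20.4
grip_force: 0.0
```

Emit:
step_arm(rows=[[[0.06,0.006,0,0,0,0,0.57],[0.12,0.012,0,0,0,0,0.57],[0.18,0.018,0,0,0,0,0.57],[0.24,0.024,0,0,0,0,0.57],[0.3,0.03,0,0,0,0,0.57]]])

```text
clock: 6.18
ee_pos: [456.0, 118.0, 123.2]
eef_rot: [0.0, 0.698, 0.716, 0.0]
ft_force: [0.2, 0.1, 0.8]
opening: 20.5
grip_force: 0.0
```

Emit:
step_arm(rows=[[[0.05,0.003,0,0,0,0,0.57],[0.07,0.004,0,0,0,0,0.57],[0.07,0.004,0,0,0,0,0.57],[0.07,0.004,-0.1,0,0,0,0.57],[0.07,0.004,-0.15,0,0,0,0.57]]])

```text
clock: 6.8
ee_pos: [457.1, 144.4, 184.3]
eef_rot: [0.001, 0.699, 0.715, 0.001]
ft_force: [0.3, 0.4, -0.8]
opening: 20.2
grip_force: 0.0
```

```bash
python3 go.py 589 -5 163; python3 see.py side5c.png|tail -4
```

```text
6.8 [457.1 144.4 184.3] [ 0.3  0.4 -0.8] 20.2
shift [-0.381   0.3208  0.0537] turn [ 0.0011 -0.0002 -0.0018]
[313 241   9  11  58] board [494.  88. 116.] tray [523.   7.  60.]
[331 254   7  10  36] board [450. 119. 116.] tray [472.  42.  60.]
[326 296  20  16 238] board [413. 227. 116.] tray [431. 166.  60.]
[ 194  299  156   51 2412] board [482. 304. 116.] tray [510. 254.  60.]
```

View pics/side5c.png

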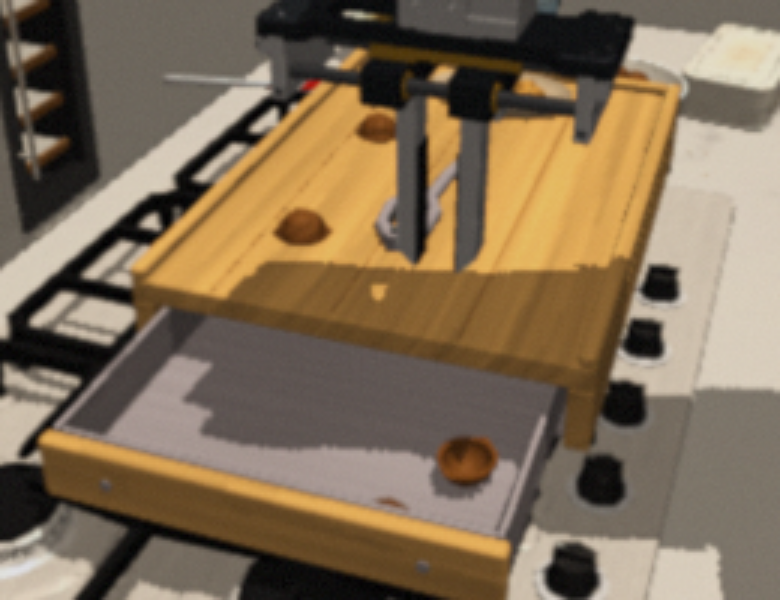

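The second shell is in the tray too: its dome shows at crop (390,503) behind the front panel. Next is the far-side shell at crop (302,227).

Emit:
step_arm(rows=[[[-0.373,0.325,0.05,0,0,0,0.57],[-0.373,0.325,0.05,0,0,0,0.57],[-0.373,0.325,0.05,0,0,0,0.57],[-0.373,0.325,0.05,0,0,0,0.57],[-0.373,0.325,0.05,0,0,0,0.57]]])

```text
clock: 7.48
ee_pos: [589.8, -1.6, 161.7]
eef_rot: [-0.0, 0.699, 0.715, -0.0]
ft_force: [-0.8, 0.3, 0.6]
opening: 20.1
grip_force: 0.0
```

```bash
python3 go.py 590 -3 123
```

```text
7.475 [589.8  -1.6 161.7] [-0.8  0.3  0.6] 20.1
shift [-0.0035  0.0005  0.0967] turn [-0.0008 -0.0001 -0.0022]
```

Emit:
step_arm(rows=[[[0,0,0.06,0,0,0,0.57],[0,0,0.09,0,0,0,0.57],[0,0,0.097,0,0,0,0.57],[0,0,0.097,0,0,0,0.57]]])

```text
clock: 7.98
ee_pos: [590.3, -0.7, 124.2]
eef_rot: [0.0, 0.698, 0.716, 0.0]
ft_force: [-0.1, 0.2, -0.1]
opening: 20.0
grip_force: 0.0
```

Emit:
step_arm(rows=[[[0.05,0.003,0,0,0,0,0.57],[0.1,0.008,0,0,0,0,0.57],[0.15,0.013,0,0,0,0,0.57],[0.2,0.018,0,0,0,0,0.57],[0.25,0.023,0,0,0,0,0.57]]])

```text
clock: 8.6
ee_pos: [597.1, 100.7, 123.6]
eef_rot: [-0.0, 0.698, 0.716, -0.0]
ft_force: [1.2, -0.0, 0.4]
opening: 20.2
grip_force: 0.1
```

Emit:
step_arm(rows=[[[0.05,0.003,0,0,0,0,0.57],[0.1,0.006,0,0,0,0,0.57],[0.12,0.006,0,0,0,0,0.57],[0.12,0.006,0,0,0,0,0.57],[0.12,0.006,-0.1,0,0,0,0.57]]])

```text
clock: 9.22
ee_pos: [597.1, 146.4, 161.4]
eef_rot: [-0.002, 0.699, 0.715, -0.002]
ft_force: [-0.4, 1.2, 0.4]
opening: 20.1
grip_force: 0.0
```

```bash
python3 go.py 599 -168 163
```

```text
9.225 [597.1 146.4 161.4] [-0.4  1.2  0.4] 20.1
shift [-0.7858 -0.0135 -0.0032] turn [-0.0035  0.0006 -0.0018]
```

Emit:
step_arm(rows=[[[-0.77,-0.013,0,0,0,0,0.57],[-0.77,-0.013,0,0,0,0,0.57],[-0.77,-0.013,0,0,0,0,0.57],[-0.77,-0.013,0,0,0,0,0.57],[-0.77,-0.013,0,0,0,0,0.57]]])

```text
clock: 9.85
ee_pos: [599.8, -163.8, 163.8]
eef_rot: [0.0, 0.699, 0.715, 0.0]
ft_force: [0.2, 0.3, -0.6]
opening: 20.5
grip_force: 0.0
```

```bash
python3 go.py 599 -160 123; python3 see.py side6c.png|tail -5
```

```text
9.85 [ 599.8 -163.8  163.8] [ 0.2  0.3 -0.6] 20.5
shift [ 0.0096 -0.0019  0.102 ] turn [ 0.0001  0.0001 -0.0023]
[307 261  18   9  98] board [474. 147. 116.] tray [500.  74.  60.]
[326 265  10   7  59] board [447. 147. 116.] tray [469.  73.  60.]
[238 277  19  13 193] board [560. 231. 116.] tray [599. 170.  60.]
[326 296  19  16 232] board [413. 228. 116.] tray [431. 167.  60.]
[ 194  301  156   49 2360] board [482. 304. 116.] tray [509. 253.  60.]
```

View pics/side6c.png

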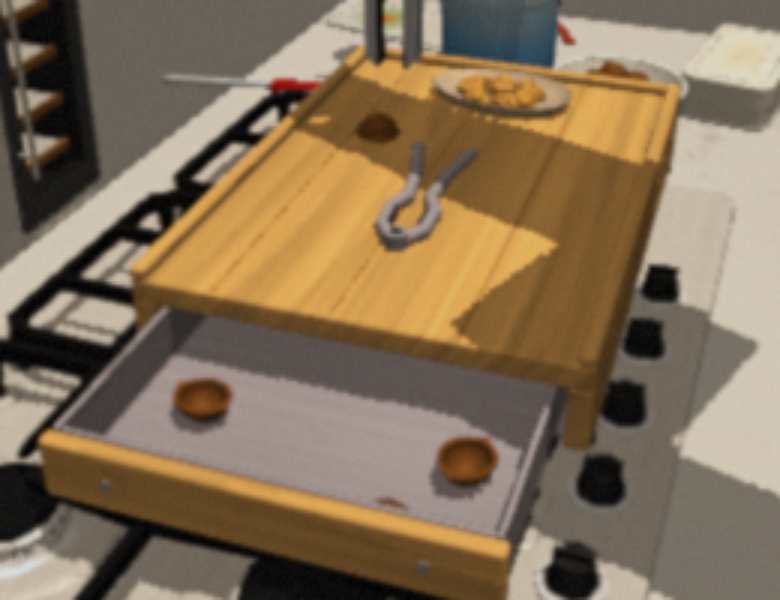

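The third shell is in the tray at crop (203,399). The last one, at crop (378,127), has the fingers above and behind it.

Emit:
step_arm(rows=[[[0,-0.001,0.06,0,0,0,0.57],[0,-0.001,0.09,0,0,0,0.57],[0,-0.001,0.102,0,0,0,0.57],[0,-0.001,0.102,0,0,0,0.57]]])

```text
clock: 10.4
ee_pos: [600.1, -160.7, 123.1]
eef_rot: [0.0, 0.698, 0.716, 0.0]
ft_force: [-0.0, 0.0, -0.2]
opening: 20.4
grip_force: 0.0
```

Emit:
step_arm(rows=[[[0.06,0.002,0,0,0,0,0.57],[0.12,0.004,0,0,0,0,0.57],[0.18,0.006,0,0,0,0,0.57],[0.24,0.008,0,0,0,0,0.57],[0.3,0.01,0,0,0,0,0.57]]])

```text
clock: 11.02
ee_pos: [601.2, -38.6, 123.6]
eef_rot: [0.0, 0.698, 0.716, 0.0]
ft_force: [0.2, -0.2, 0.1]
opening: 19.7
grip_force: 0.0
```

Emit:
step_arm(rows=[[[0.06,0.002,0,0,0,0,0.57],[0.12,0.004,0,0,0,0,0.57],[0.18,0.005,0,0,0,0,0.57],[0.24,0.005,0,0,0,0,0.57],[0.3,0,0,0,0,0,0.57]]])

```text
clock: 11.65
ee_pos: [598.0, 81.3, 123.5]
eef_rot: [0.0, 0.698, 0.716, 0.0]
ft_force: [1.1, 0.1, -0.5]
opening: 20.1
grip_force: 0.0
```

Emit:
step_arm(rows=[[[0.06,-0.008,0,0,0,0,0.57],[0.12,-0.016,0,0,0,0,0.57],[0.17,-0.024,0,0,0,0,0.57],[0.19,-0.024,0,0,0,0,0.57],[0.19,-0.024,0,0,0,0,0.57]]])

```text
clock: 12.28
ee_pos: [586.9, 155.2, 122.9]
eef_rot: [0.0, 0.698, 0.716, 0.0]
ft_force: [-0.4, 0.2, -0.3]
opening: 20.3
grip_force: 0.0
```

Emit:
step_arm(rows=[[[0,0,-0.1,0,0,0,0.8],[0,0,-0.2,0,0,0,1],[0,0,-0.2,0,0,0,1]]])

```text
clock: 12.65
ee_pos: [588.1, 154.3, 206.1]
eef_rot: [0.002, 0.699, 0.715, 0.002]
ft_force: [0.3, -0.5, -0.9]
opening: 0.2
grip_force: 0.0
```

```bash
python3 go.py 523 300 190; python3 see.py side7c.png|tail -5
```

```text
12.65 [588.1 154.3 206.1] [ 0.3 -0.5 -0.9] 0.2
shift [ 0.3679 -0.1547  0.0398] turn [ 0.0035 -0.0006 -0.0021]
[324 233  11  16  77] board [477.  64. 116.] tray [503. -21.  60.]
[237 274  18  17 227] board [563. 230. 116.] tray [602. 170.  60.]
[266 277  15   9 111] board [524. 211. 116.] tray [557. 147.  60.]
[326 295  20  17 249] board [413. 227. 116.] tray [430. 166.  60.]
[ 194  300  156   50 2426] board [483. 304. 116.] tray [510. 253.  60.]
```

View pics/side7c.png

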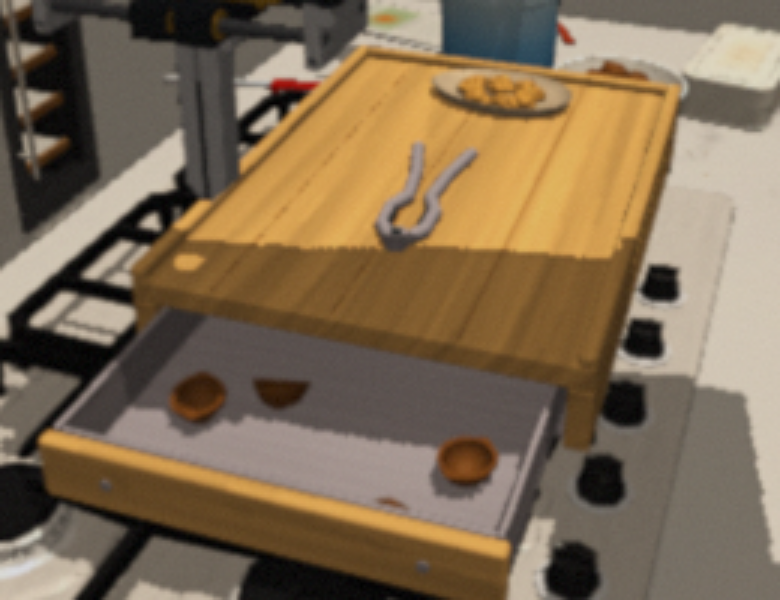

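All four shells are in the tray, at crop (198,397), (280,392), (467,460) and (390,503). The nutcracker and dish haven't moved. The fingers are closed, so I'll move in front of the tray panel.

Emit:
step_arm(rows=[[[0.365,-0.16,0.03,0,0,0,1],[0.365,-0.16,0.03,0,0,0,1],[0.365,-0.16,0.03,0,0,0,1],[0.365,-0.16,0.03,0,0,0,1],[0.365,-0.16,0.03,0,0,0,1]]])

```text
clock: 13.32
ee_pos: [519.6, 298.4, 190.0]
eef_rot: [-0.0, 0.699, 0.715, -0.001]
ft_force: [-0.1, 0.1, -0.5]
opening: 0.7
grip_force: 0.0
```

```bash
python3 go.py 519 300 77
```

```text
13.325 [519.6 298.4 190. ] [-0.1  0.1 -0.5] 0.7
shift [ 0.0043 -0.0012  0.2826] turn [-0.0007  0.0004 -0.0018]
```

Emit:
step_arm(rows=[[[0.004,0,0.15,0,0,0,1],[0.004,0,0.25,0,0,0,1],[0.004,0,0.28,0,0,0,1],[0.004,0,0.28,0,0,0,1]]])

```text
clock: 13.82
ee_pos: [520.0, 300.3, 79.2]
eef_rot: [-0.0, 0.699, 0.715, -0.0]
ft_force: [0.0, -0.3, 0.2]
opening: 0.3
grip_force: 0.0
```

Emit:
step_arm(rows=[[[-0.04,0,0,0,0,0,1],[-0.08,0,0,0,0,0,1],[-0.11,0,0,0,0,0,1],[-0.14,0,0,0,0,0,1],[-0.17,0,0,0,0,0,1]]])

```text
clock: 14.45
ee_pos: [521.2, 232.2, 79.1]
eef_rot: [0.0, 0.699, 0.715, 0.0]
ft_force: [-0.1, 2.5, 1.5]
opening: 0.7
grip_force: 1.5
```

Emit:
step_arm(rows=[[[-0.03,0,0,0,0,0,1],[-0.06,0,0,0,0,0,1],[-0.09,0,0,0,0,0,1],[-0.12,0,0,0,0,0,1],[-0.15,0,0,0,0,0,1]]])

```text
clock: 15.08
ee_pos: [522.5, 172.1, 78.8]
eef_rot: [0.0, 0.699, 0.716, 0.0]
ft_force: [1.6, 3.8, 1.8]
opening: 0.2
grip_force: 1.5
```

Emit:
step_arm(rows=[[[-0.02,0,0,0,0,0,1],[-0.04,0,0,0,0,0,1],[-0.055,0,0,0,0,0,1],[-0.065,0,0,0,0,0,1],[-0.07,0,0,0,0,0,1]]])

```text
clock: 15.7
ee_pos: [523.1, 144.8, 78.8]
eef_rot: [-0.0, 0.699, 0.715, -0.0]
ft_force: [2.7, 3.1, -1.2]
opening: 0.5
grip_force: 1.3
```

Now I'll creep in until the force rises at the stop.

Emit:
step_arm(rows=[[[-0.008,0,0,0,0,0,1],[-0.015,0,0,0,0,0,1],[-0.02,0,0,0,0,0,1],[-0.02,0,0,0,0,0,1]]])

```text
clock: 16.2
ee_pos: [523.1, 141.3, 78.9]
eef_rot: [-0.002, 0.698, 0.716, 0.003]
ft_force: [3.2, 38.0, -4.8]
opening: 0.8
grip_force: 18.9
```

Emit:
step_arm(rows=[[[-0.005,0,0,0,0,0,1],[-0.008,0,0,0,0,0,1]]])

```text
clock: 16.45
ee_pos: [523.1, 141.0, 79.0]
eef_rot: [-0.004, 0.698, 0.716, 0.005]
ft_force: [2.5, 67.4, -9.4]
opening: 0.5
grip_force: 33.6
```

Emit:
step_arm(rows=[[[0.05,0,0,0,0,0,1],[0.15,0,0,0,0,0,1],[0.25,0,-0.1,0,0,0,1],[0.3,0,-0.25,0,0,0,1],[0.3,0,-0.35,0,0,0,1]]])

```text
clock: 17.08
ee_pos: [520.2, 254.8, 221.2]
eef_rot: [0.0, 0.698, 0.716, 0.0]
ft_force: [-0.7, -0.5, 0.0]
opening: 0.7
grip_force: 0.0
```

```bash
python3 see.py side8c.png >/dev/null
python3 - <<'E'
from h import *
s=snap('top');P=cloud(s)
cv2.imwrite('pics/top8c.png',cv2.resize(s['image'][125:285,160:420,::-1],None,fx=3,fy=3))
a=cv2.imread('pics/side8c.png');b=cv2.imread('pics/top8c.png')
cv2.imwrite('pics/both8.png',cv2.resize(np.vstack([a,b]),None,fx=.55,fy=.55))
for r in (165,185,225,250): print(r,[(u,P[r,u,1].round(0),P[r,u,2].round(0)) for u in range(218,230)])
E
```

```text
165 [(218, np.float64(174.0), np.float64(-7.0)), (219, np.float64(170.0), np.float64(-1.0)), (220, np.float64(168.0), np.float64(-5.0)), (221, np.float64(165.0), np.float64(-4.0)), (222, np.float64(163.0), np.float64(-5.0)), (223, np.float64(159.0), np.float64(-3.0)), (224, np.float64(130.0), np.float64(105.0)), (225, np.float64(126.0), np.float64(111.0)), (226, np.float64(125.0), np.float64(106.0)), (227, np.float64(121.0), np.float64(112.0)), (228, np.float64(120.0), np.float64(109.0)), (229, np.float64(117.0), np.float64(109.0))]
185 [(218, np.float64(172.0), np.float64(-4.0)), (219, np.float64(169.0), np.float64(-4.0)), (220, np.float64(166.0), np.float64(-3.0)), (221, np.float64(163.0), np.float64(-2.0)), (222, np.float64(161.0), np.float64(-3.0)), (223, np.float64(158.0), np.float64(-3.0)), (224, np.float64(144.0), np.float64(42.0)), (225, np.float64(126.0), np.float64(110.0)), (226, np.float64(123.0), np.float64(111.0)), (227, np.float64(122.0), np.float64(105.0)), (228, np.float64(119.0), np.float64(107.0)), (229, np.float64(117.0), np.float64(107.0))]
225 [(218, np.float64(1
[... 352 characters left out ...]
121.0), np.float64(111.0)), (227, np.float64(120.0), np.float64(107.0)), (228, np.float64(117.0), np.float64(108.0)), (229, np.float64(114.0), np.float64(108.0))]
250 [(218, np.float64(168.0), np.float64(-3.0)), (219, np.float64(165.0), np.float64(-3.0)), (220, np.float64(163.0), np.float64(-6.0)), (221, np.float64(160.0), np.float64(-6.0)), (222, np.float64(146.0), np.float64(42.0)), (223, np.float64(143.0), np.float64(44.0)), (224, np.float64(141.0), np.float64(42.0)), (225, np.float64(123.0), np.float64(107.0)), (226, np.float64(121.0), np.float64(107.0)), (227, np.float64(118.0), np.float64(108.0)), (228, np.float64(116.0), np.float64(107.0)), (229, np.float64(114.0), np.float64(107.0))]
```

View pics/both8.png

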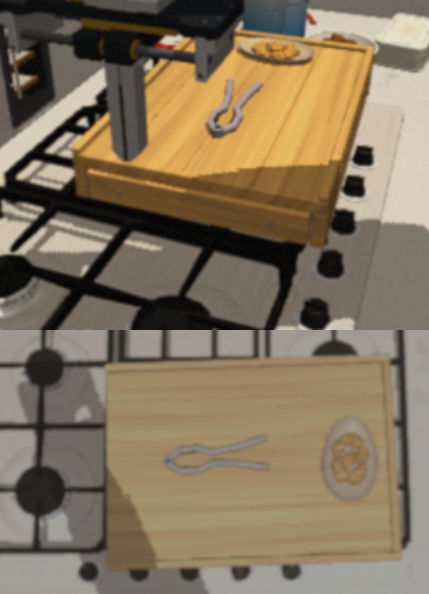

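The tray looks home: the front panel sits at the board's end and the nutcracker and dish haven't moved. I'll check flushness with the side depth.

Run:
```python
from h import *
Z=np.median([snap('side')['z_map'] for _ in range(8)],0);s=snap('side');s['z_map']=Z;P=cloud(s)
a=np.radians(1.5);e=np.array([-np.sin(a),np.cos(a),0]);f=np.array([np.cos(a),np.sin(a),0])
Y=(P-[523,0,0])@e;X=(P-[523,0,0])@f;z=P[...,2]
for x0 in range(-150,150,25):
  r=[]
  for z0 in (50,58,66,74,82,90,96,102,107):
    m=(X>x0)&(X<x0+25)&(abs(z-z0)<4)&(Y>100)&(Y<160); r.append((z0,m.sum(),np.median(Y[m]).round(1) if m.any() else 0))
  print(x0,[(int(p),int(q),float(t)) for p,q,t in r])
```

```text
-150 [(50, 23, 129.5), (58, 49, 129.9), (66, 52, 129.9), (74, 45, 129.8), (82, 52, 129.9), (90, 58, 129.5), (96, 44, 129.5), (102, 55, 129.7), (107, 126, 127.7)]
-125 [(50, 10, 131.3), (58, 48, 131.7), (66, 51, 131.7), (74, 48, 131.8), (82, 53, 131.8), (90, 65, 130.3), (96, 36, 129.6), (102, 53, 129.7), (107, 164, 122.1)]
-100 [(50, 11, 131.4), (58, 51, 131.7), (66, 45, 131.7), (74, 48, 131.9), (82, 49, 131.7), (90, 64, 130.3), (96, 37, 129.6), (102, 51, 129.7), (107, 153, 122.5)]
-75 [(50, 8, 131.2), (58, 47, 131.8), (66, 46, 131.7), (74, 50, 131.7), (82, 51, 131.6), (90, 63, 130.6), (96, 32, 129.6), (102, 47, 129.7), (107, 145, 123.2)]
-50 [(50, 9, 131.4), (58, 45, 131.8), (66, 46, 131.8), (74, 47, 131.7), (82, 45, 131.7), (90, 61, 130.1), (96, 35, 129.6), (102, 49, 129.7), (107, 140, 123.7)]
-25 [(50, 9, 131.4), (58, 40, 131.8), (66, 46, 131.8), (74, 45, 131.8), (82, 44, 131.8), (90, 62, 130.7), (96, 33, 129.6), (102, 47, 129.7), (107, 130, 125.6)]
0 [(50, 10, 131.7), (58, 42, 131.8), (66, 42, 131.8), (74, 41, 131.8), (82, 44, 131.8), (90, 56, 130.5), (96, 32, 129.7), (102, 43, 129.8), (107, 110, 126.4)]
25 [(50, 9, 131.4), (58, 40, 131.9), (66, 41, 131.8), (74, 45, 131.9), (82, 45, 131.9), (90, 55, 130.3), (96, 30, 129.6), (102, 46, 129.8), (107, 126, 124.4)]
50 [(50, 7, 131.3), (58, 42, 131.9), (66, 41, 131.9), (74, 39, 131.9), (82, 43, 131.9), (90, 53, 130.4), (96, 28, 129.8), (102, 43, 129.8), (107, 93, 128.2)]
75 [(50, 9, 131.4), (58, 38, 131.8), (66, 38, 131.9), (74, 41, 132.1), (82, 42, 131.9), (90, 51, 130.7), (96, 29, 129.8), (102, 42, 129.8), (107, 54, 129.5)]
100 [(50, 7, 131.8), (58, 37, 132.0), (66, 38, 132.1), (74, 39, 132.1), (82, 39, 132.0), (90, 49, 131.2), (96, 28, 130.0), (102, 42, 129.9), (107, 104, 126.7)]
125 [(50, 14, 129.6), (58, 27, 130.1), (66, 30, 130.0), (74, 30, 129.9), (82, 28, 130.3), (90, 37, 129.8), (96, 28, 129.8), (102, 35, 130.2), (107, 73, 128.5)]
```

The panel face stands 2 mm proud of the board's end. That matches the stated 2 mm flush tolerance at the stop, so the tray is home, and the robot is clear of everything.

```bash
python3 -c "
from workcell import workorder
print(workorder.finish_job())"
```

```text
the job is handed in; nothing more can be done
None
```

I swept all four half-shells into the waste tray and pushed the tray home to its stop. Its front stands about 2 mm proud of the board's end by the side camera. The nutcracker and dish looked unmoved, the arm never came near the nut bowl, and I handed the job in at about 17.5 s; no verdict came back.

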